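Turn the gas-trolley wheel on its stand until the valve stem points straight up

ROBOT

A 6-joint arm with a two-finger parallel gripper is mounted at the origin on the work surface. World frame = base frame: x ahead of the robot, y to its left, z up, the work surface at z = 0. Lengths are in m, angles in degrees, forces in N, time in s.
With the tool pointing down it reaches from about 0.325 to 0.775 m from the base axis. Payload 5.5 kg.
Tool frame: the origin (TCP) lies at the centre of the arm's flange, where the gripper is bolted on; the fingertips stand 182 mm ahead of it and the grasp point (between the pads) lies 163 mm ahead of it; z points along the fingers, y is the direction in which the jaws open and shut (so a half turn about z gives the same grasp; the last joint's range is limited). The gripper opens to 88 mm and grips with 3 to 60 N. Pads are 20 mm wide; open, the fingers measure 115 mm over their backs; the gripper's body (75 mm by 178 mm) begins 61 mm behind the grasp point.
Start: joints at [60.063, 5.22, 70.514, -0, 104.267, -3.249], TCP at [0.269, 0.536, 0.405] pointing down, gripper open.
Joint ranges: [-164.24, 164.24], [-49.07, 125.15], [9.68, 141.18], [-86.29, 266.29], [3.28, 154.24], [-151.56, 151.56]. Speed limits (degrees/s): [147.25, 147.25, 172.46, 180, 180, 180].

INTERFACE

Orientations are given as [roll, pitch, yaw] about the fixed x, y, z axes, in that order (R = Rz(yaw) Ry(pitch) Rx(roll)).
In Python, from station import r gives the robot as it stands. The module is installed in compiled form; this text tells all that it offers. Calls block until the motion is done:
- r.reach(position, orientation): joint-space move of the TCP to a pose.
- r.servo_line(position, rotation=None, speed=0.15): straight line of the TCP; rotation=None keeps the orientation; speed is the mean speed in m/s.
- r.move_joints(angles): joint-space move.
- r.let_go() and r.grab(squeeze=None): open the fingers fully, or close them until they stop; squeeze is the grip in N (None keeps the last).
- r.wait(seconds).
- r.inverse_kinematics(position, orientation): joint angles nearest the present ones, or None.
- r.sense(): the state.
- r.snapshot(name): name is "scene" or "top"; returns a dict with "frame" (480x640x3 uint8, red, green, blue), "fx", "fy", "cx", "cy" (pixels), "R" (3x3) and "t" (3): a world point X has camera coordinates R X + t. Camera axes: x right, y down, z forward; pixel columns grow to the right and rows downward; lengths in m; the calibration is good to about 2 mm. A picture is of the moment at which its call begins. There is no depth.
A pose or a line that the arm cannot do raises r.IKError and nothing moves.
- r.hand_in(): hands the job in, once; it reports no verdict.
The state is a dict: "clock": time; "joints": joint angles; "joint_vel": joint speeds; "joint_torque": joint torques, N m; "tcp_pos": TCP position; "orientation": TCP orientation; "contact_force": force on the tool from outside, world axes, zero at the start; "torque": the same for the moment, N m; "opening": finger opening in m.
Only numpy, scipy, OpenCV 4.12 (cv2) and the standard library are available. Lean on these libraries where they do the work, as an engineer would, in place of code of your own. Each camera call takes 0.05 s, during which the arm holds its last target.

TASK

The spare wheel of the gas-cylinder trolley is on the bench stand and its tyre is to be pumped up. With the fingertips, gently push on its spokes to turn the wheel until the valve is at the very bottom and its stem points straight up at the axle, then take the hand away. Do not push on the tyre or the valve stem, grip and lift nothing, and leave the stand and the things lying round it where they are.

Things in the scene. Friction and masses are not known exactly. Their poses are not given: they have to be found in the camera images.
- stand: Free-standing one-sided grey steel wheel stand on rubber feet, 3.6 kg. Origin: on the bench, midway under the wheel. x runs along the level axle, from the open near side to the A-frame on the far side (roughly away from the robot), y to the left, z up. Two foot bars, 240 mm long along x, 18 mm high, at y = +-116 mm, and a low cross bar at x = 90 mm. Tips if pushed hard.
- axle_end (a point): Near end of the stub axle, 190 mm above the stand's origin at its x = -49 mm; a nut 26 mm across sits round it (x = -41 to -33). On the near side nothing else stands before the wheel. The A-frame is behind the wheel at x = 52 to 64 mm: a head 50 mm wide round the axle and two legs 30 mm wide running down and outward to y = +-116 mm.
- wheel_centre: Aluminium hub, rim and six spokes in one piece. Origin: on the axle, mid-wheel, 190 mm above the stand's origin; its x axis is the axle. Hub radius 36, length 50 mm (bearing radius 20, out to x = -33). Straight radial spokes 14 mm wide, 32 mm deep (x = -16 to 16 mm), out to the rim's inside at radius 123 mm, 60 degrees apart, the first along its own +y; rim 34 mm wide. Valve at its own -z.
- wheel (a joint): Angle of the wheel, rad, endless. 0 or any multiple of 2 pi: valve at the very bottom, stem straight up. Grows as the wheel's left side (stand's +y) goes up: pushing down a left spoke lowers it, a right spoke raises it. Starts at 1.75 to 4.53. The bearing drags with 0.3 N m (about 4 N at a spoke's middle), so the wheel stays where it is left.
- tyre: Black rubber tyre on the rim, 350 mm outer diameter, 41 mm wide (x = -20.5 to 20.5 mm), its inner edge at radius 134 mm. Origin and axes as for the wheel centre. Not to be pushed.
- valve: Valve stem of the tyre, 26 mm long: 13 mm thick black rubber foot, brass stem 8 mm thick, black cap 10 mm thick. It stands on the inside of the rim, midway between two spokes, and points at the axle. Origin: at its foot, on the rim's inside, 123 mm from the axle; its z axis runs along the stem towards the axle. Not to be pushed.
- gauge: Round black dial tyre gauge with a brass neck, 58 mm across, 26 mm high, lying on its back on the bench to the left of the stand. Origin: centre of its underside. Leave alone.
- spanner: Steel spanner, 170 mm long, lying flat on the bench before the stand. Origin: middle of its underside. Leave alone.
- grease_jar: Grey plastic jar with a white lid, 58 mm across and 55 mm high, on the bench to the left of the stand. Origin: centre of its underside. Leave alone.
- tyre_pump: Aluminium hand pump with a black cross handle, 275 mm long, 34 mm high, lying on the bench to the right of the stand. Origin: under the middle of its barrel. Leave alone.

How it is judged:
By the outcome, as a careful person would: the job done as asked, in the order asked, and still so for the second after the job is handed in, with the robot touching nothing.
It also fails if it takes over 61 s, if anything falls off the work surface, if the arm or the gripper's body presses on something with over 40 N, if the wrist force passes 120 N, or if a joint passes its speed limit or range.

## Working session

There is one attempt and no reset: what is moved stays moved. The work goes in short steps, each a Python script; the robot and the scene stay as the last script left them, time stands still between calls to the robot, and variables do not carry over. Pictures are saved under pics/ and viewed, and the job is handed in when it is done.

```bash
mkdir -p pics
python3 - <<'E'
from station import r
import cv2
for n in("scene","top"):
    s=r.snapshot(n); cv2.imwrite(f"pics/{n}0.png",s["frame"][:,:,::-1]); print(n,s["fx"],s["fy"],s["cx"],s["cy"],s["R"],s["t"])
print(r.sense())
E
```

```text
scene 485.5763382276851 485.5763382276851 312.868953995501 236.5205346914849 [[-0.76739512  0.64116043 -0.00424597]
 [ 0.60985819  0.72785364 -0.31353162]
 [-0.19793362 -0.24319207 -0.94956827]] [ 0.44202187 -0.35882574  1.26811043]
top 451.32492392027405 451.32492392027405 320.1662093441536 237.91862624879877 [[-0.01987236 -0.99943783  0.02700195]
 [-0.98068557  0.01422919 -0.19507268]
 [ 0.19457881 -0.03035698 -0.98041702]] [0.03326207 0.64626131 0.88999198]
{'clock': 0.1, 'joints': array([ 6.00631788e+01,  5.26055807e+00,  7.05725806e+01,  6.31850647e-04,
        1.04268206e+02, -3.24767219e+00]), 'joint_vel': array([ 0.03021056, -0.21312039, -0.25309775, -0.01008232,  0.05472172,
        0.03409931]), 'joint_torque': array([ 2.93254416e-03, -4.47861564e+01, -4.07569814e+01,  6.99127419e-02,
        2.84897187e-02, -5.43452370e-05]), 'tcp_pos': array([0.26951067, 0.53613093, 0.4036249 ]), 'orientation': array([-1.79898852e+02, -6.35307173e-03,  1.53311001e+02]), 'contact_force': array([-0.60688808,  0.96220707,  0.02628287]), 'torque': array([ 0.02571693, -0.02167486, -0.02573445]), 'opening': 0.08756362224784561}
```

View pics/scene0.png

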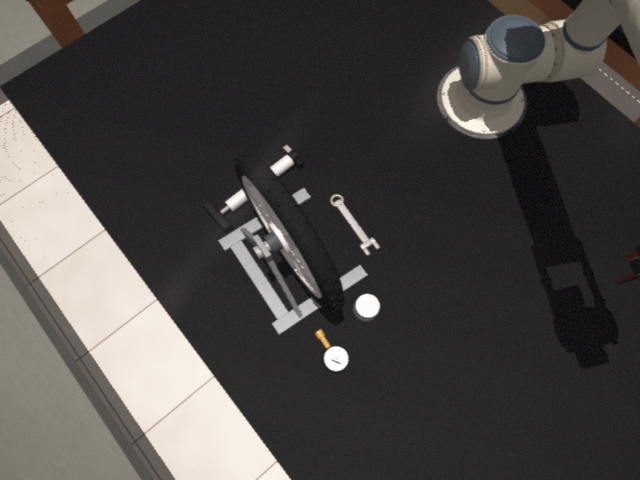

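View pics/top0.png

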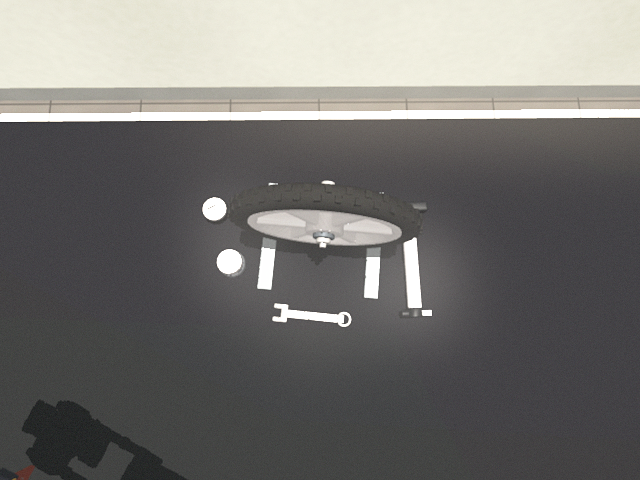

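Run:
```python
import cv2
a=cv2.imread("pics/top0.png")[170:310,190:450]; cv2.imwrite("pics/topc.png",cv2.resize(a,None,fx=3,fy=3,interpolation=cv2.INTER_CUBIC))
a=cv2.imread("pics/scene0.png")[140:340,190:390]; cv2.imwrite("pics/scenec.png",cv2.resize(a,None,fx=3,fy=3,interpolation=cv2.INTER_CUBIC))
```

```text
(no output)
```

View pics/topc.png

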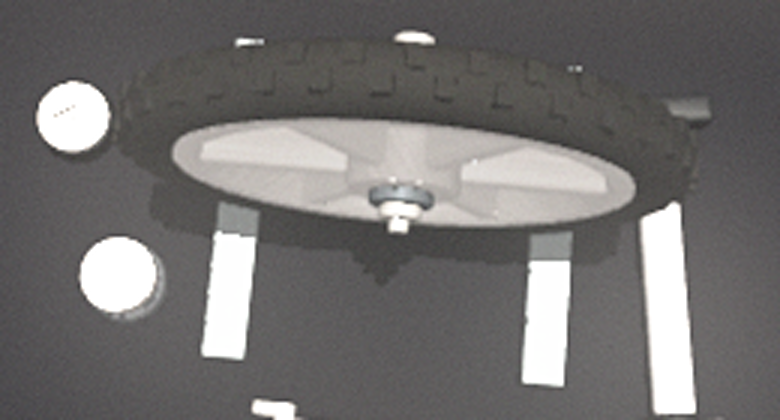

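View pics/scenec.png

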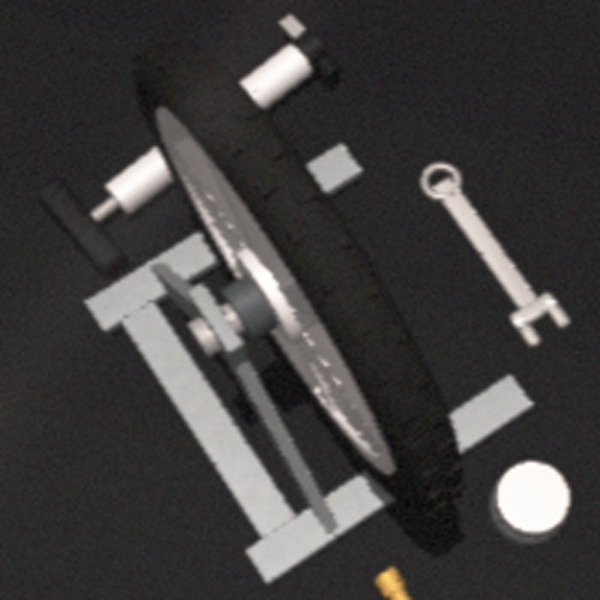

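```bash
cat > h.py <<'E'
import numpy as np, cv2
def pix2plane(s,u,v,z):
    R=np.array(s["R"]);t=np.array(s["t"]);C=-R.T@t
    d=R.T@np.array([(u-s["cx"])/s["fx"],(v-s["cy"])/s["fy"],1]); return C+d*(z-C[2])/d[2]
def proj(s,X):
    X=np.atleast_2d(X); c=X@np.array(s["R"]).T+np.array(s["t"]); return np.c_[s["fx"]*c[:,0]/c[:,2]+s["cx"],s["fy"]*c[:,1]/c[:,2]+s["cy"]]
E
python3 - <<'E'
from h import *
from station import r
s=r.snapshot("top");q=r.snapshot("scene")
f=lambda x,y:(190+x/3-.33,170+y/3-.33)
g=lambda x,y:(190+x/3-.33,140+y/3-.33)
for p in[(223.5,357.5),(543,384)]: print("T near feet",pix2plane(s,*f(*p),.018))
for p in[(525,390),(335,168),(356,161),(258,565),(95,315)]: print("S feet",pix2plane(q,*g(*p),.018))
print("axle",pix2plane(s,*f(398,225),.19))
print("cams",[-np.array(k["R"]).T@k["t"] for k in(s,q)])
for n,p in dict(jar=(120,275),gauge=(74,117)).items(): print(n,pix2plane(s,*f(*p),.05))
np.savez("cal.npz",**{k+a:v for a,d in(("t",s),("s",q)) for k,v in d.items() if k!="frame"})
E
```

```text
T near feet [0.54543373 0.14384814 0.018     ]
T near feet [ 0.52232385 -0.08596128  0.018     ]
S feet [0.54535133 0.14764889 0.018     ]
S feet [ 0.5398756  -0.08627995  0.018     ]
S feet [ 0.52312384 -0.08015941  0.018     ]
S feet [0.7831759  0.12063294 0.018     ]
S feet [ 0.76051569 -0.11048501  0.018     ]
axle [0.60898854 0.02235216 0.19      ]
cams [array([0.46126656, 0.05106506, 0.99773308]), array([0.80903994, 0.28616009, 1.09353102])]
jar [0.60179489 0.21357749 0.05      ]
gauge [0.71694457 0.24864229 0.05      ]
```

```bash
cat >> h.py <<'E'
yaw=np.radians(-5.74); O=np.array([.6545,.0172,0.])
ex=np.array([np.cos(yaw),np.sin(yaw),0]);ey=np.array([-np.sin(yaw),np.cos(yaw),0]);ez=np.array([0,0,1.])
W=lambda x,y,z:O+np.multiply.outer(x,ex)+np.multiply.outer(y,ey)+np.multiply.outer(z,ez)
def wp(x,rad,ang): # ang: deg, from +y toward +z
    a=np.radians(ang); return W(x,rad*np.cos(a),.19+rad*np.sin(a))
def overlay(s,img,th,sc,off,valve=True):
    # wheel angle th grows as left (+y) goes up -> spoke angles k*60+th
    D=lambda P,c,cl=False: cv2.polylines(img,[np.round((proj(s,P)-off)*sc+sc/2).astype(int)],cl,c,1,cv2.LINE_AA)
    an=np.arange(0,361,5)
    for x,rad,c in((-.017,.123,(0,255,0)),(-.025,.036,(0,255,0)),(.017,.123,(0,120,0)),(-.0205,.134,(255,0,255))):
        D(np.array([wp(x,rad,a) for a in an]),c)
    for k in range(6):
        a=k*60+th
        for xx,c in((-.016,(0,0,255)),(.016,(0,0,120))):
            t=np.radians(a);d=np.array([-np.sin(t),np.cos(t)])*.007
            P=[W(xx,rr*np.cos(t)+sg*d[0],.19+rr*np.sin(t)+sg*d[1]) for rr,sg in((.036,1),(.123,1),(.123,-1),(.036,-1))]
            D(np.array(P),c)
    if valve: D(np.array([wp(0,.123,th-90),wp(0,.097,th-90)]),(255,255,0))
    return img
def crop(s,name,th=None,valve=True):
    x0,y0,w,h=(240,195,180,75) if s["R"][0][0]>-.3 else (225,140,120,190)
    sc=4.4 if w==180 else 3.1
    im=cv2.resize(s["frame"][y0:y0+h,x0:x0+w,::-1],None,fx=sc,fy=sc,interpolation=cv2.INTER_CUBIC)
    im2=im.copy()
    if th is not None: im2=overlay(s,im2,th,sc,np.array([x0,y0]),valve)
    cv2.imwrite(name,np.vstack([im,im2])[:600] if w==180 else np.hstack([im,im2]))
E
python3 - <<'E'
from h import *
from station import r
crop(r.snapshot("top"),"pics/t1.png",30);crop(r.snapshot("scene"),"pics/s1.png",30)
E
```

```text
(no output)
```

View pics/t1.png

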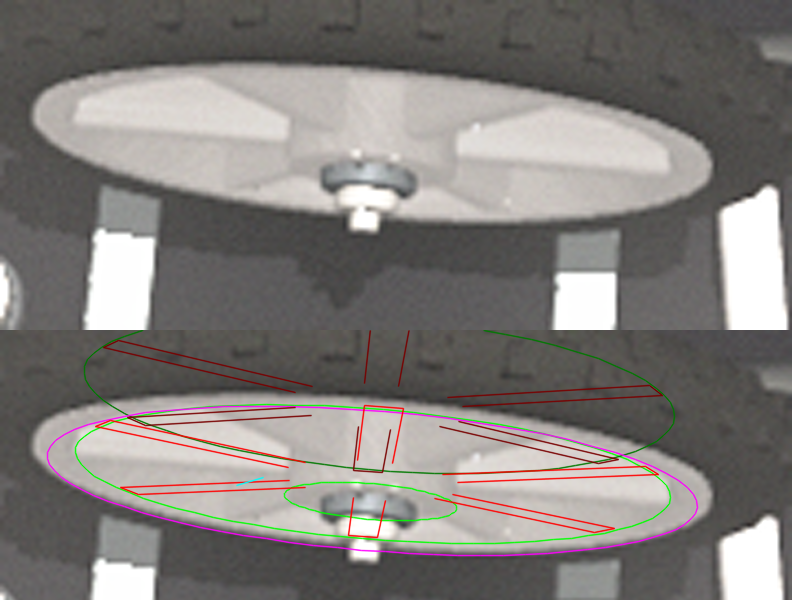

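View pics/s1.png

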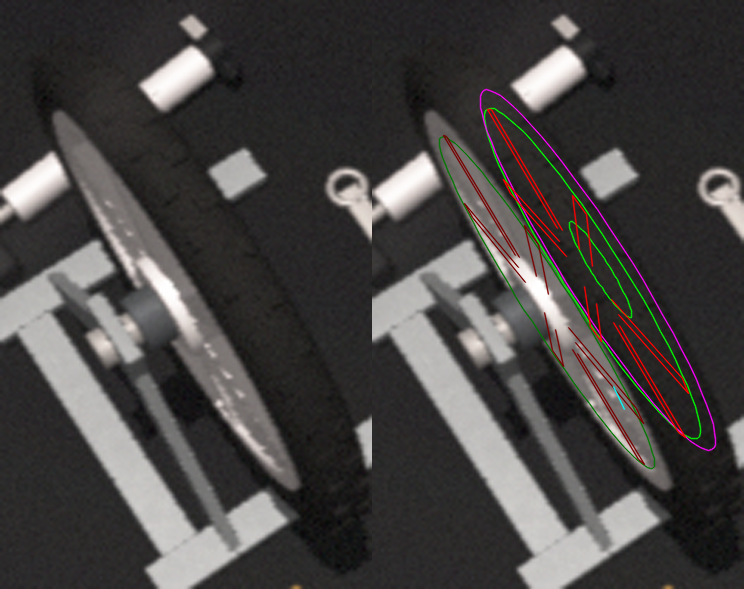

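Run:
```python
from h import *
from station import r
s=r.snapshot("top")
crop(s,"pics/t2.png",120)
im=cv2.resize(s["frame"][195:260,320:420,::-1],None,fx=7.9,fy=7.9,interpolation=cv2.INTER_CUBIC)
cv2.imwrite("pics/t2z.png",cv2.convertScaleAbs(im,alpha=1.6,beta=-140))
```

```text
(no output)
```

View pics/t2.png

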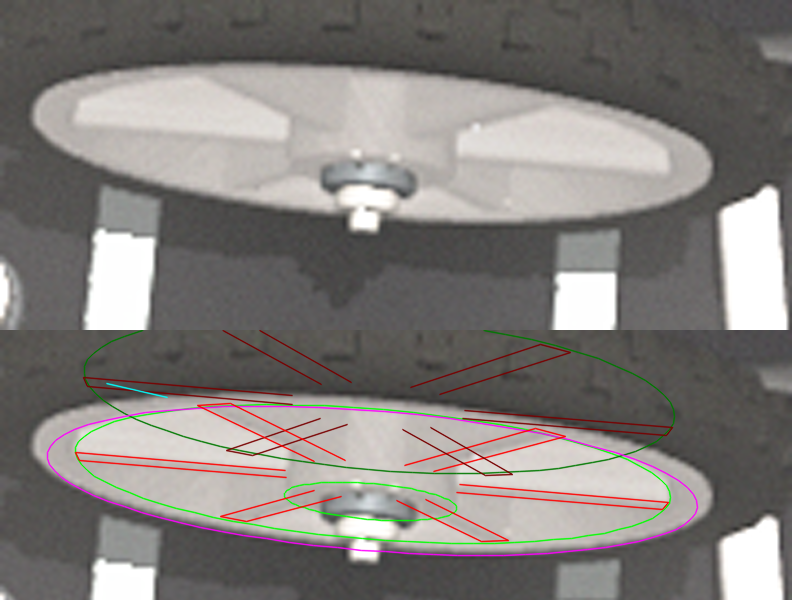

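View pics/t2z.png

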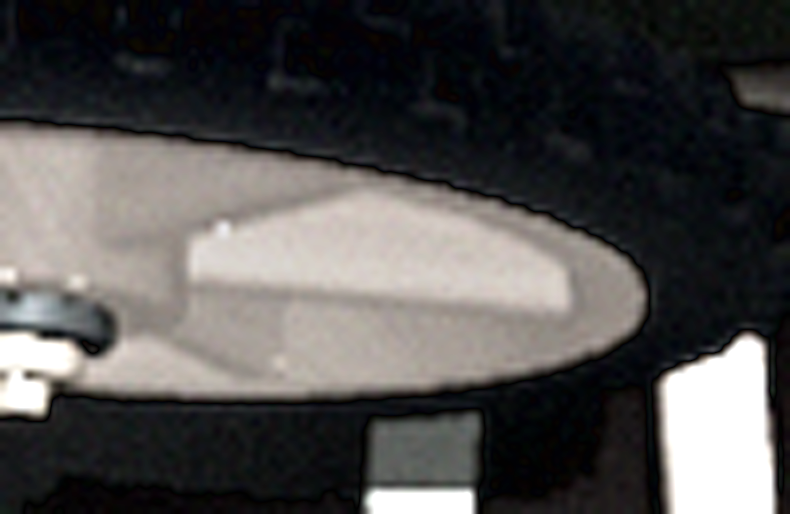

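```bash
cat >> h.py <<'E'
from scipy.spatial.transform import Rotation as Ro
def pose(a,perp,tipx,rad=.068,flip=1):
    """finger centre at radial rad along spoke angle a(deg), perp offset on its upper (+angle) side"""
    t=np.radians(a); ur=np.cos(t)*ey+np.sin(t)*ez; ut=-np.sin(t)*ey+np.cos(t)*ez
    p=O+.19*ez+rad*ur+perp*ut+(tipx-.182)*ex
    y=flip*ur; R=np.c_[np.cross(y,ex),y,ex]
    return p,Ro.from_matrix(R).as_euler("xyz",degrees=True)
E
python3 - <<'E'
from h import *
from station import r
for f in(1,-1):
  for a in(60,30,0):
    for tx in(-.15,-.08,.006):
        p,o=pose(a,.025,tx,flip=f); q=r.inverse_kinematics(p,o)
        print(f,a,tx,p.round(3),o.round(1),None if q is None else np.round(q,1))
E
```

```text
1 60 -0.15 [0.325 0.063 0.261] [90.  30.  84.3] None
1 60 -0.08 [0.395 0.056 0.261] [90.  30.  84.3] None
1 60 0.006 [0.481 0.047 0.261] [90.  30.  84.3] [  5.4 -34.4 135.6 225.4  15.7 105.6]
1 30 -0.15 [0.329 0.097 0.246] [90.  60.  84.3] None
1 30 -0.08 [0.398 0.09  0.246] [90.  60.  84.3] None
1 30 0.006 [0.484 0.081 0.246] [90.  60.  84.3] [ 11.2 -29.9 134.5 230.4  22.3  71.8]
1 0 -0.15 [0.331 0.118 0.215] [ 5.7 90.   0. ] None
1 0 -0.08 [0.401 0.111 0.215] [ 5.7 90.   0. ] None
1 0 0.006 [0.486 0.102 0.215] [ 5.7 90.   0. ] [ 14.7 -24.1 134.1 227.5  28.3  46.2]
-1 60 -0.15 [0.325 0.063 0.261] [-90.  -30.  -95.7] None
-1 60 -0.08 [0.395 0.056 0.261] [-90.  -30.  -95.7] None
-1 60 0.006 [0.481 0.047 0.261] [-90.  -30.  -95.7] [  5.4 -34.4 135.6 225.4  15.7 -74.4]
-1 30 -0.15 [0.329 0.097 0.246] [-90.  -60.  -95.7] None
-1 30 -0.08 [0.398 0.09  0.246] [-90.  -60.  -95.7] None
-1 30 0.006 [0.484 0.081 0.246] [-90.  -60.  -95.7] [  11.2  -29.9  134.5  230.4   22.3 -108.2]
-1 0 -0.15 [0.331 0.118 0.215] [174.3 -90.    0. ] None
-1 0 -0.08 [0.401 0.111 0.215] [174.3 -90.    0. ] None
-1 0 0.006 [0.486 0.102 0.215] [174.3 -90.    0. ] [  14.7  -24.1  134.1  227.5   28.3 -133.8]<sys>:0: UserWarning: Gimbal lock detected. Setting third angle to zero since it is not possible to uniquely determine all angles.
```

```bash
cat >> h.py <<'E'
def pose(a,gap,rad=.06,beta=35,tipx=.004,back=0.,side=1,flip=1,hw=.010):
    """tip edge parallel to the spoke at angle a, gap above its surface (side=1: on +angle side, -1: other side)"""
    t=np.radians(a); b=np.radians(beta)
    ur=np.cos(t)*ey+np.sin(t)*ez; ut=side*(-np.sin(t)*ey+np.cos(t)*ez)
    z=np.cos(b)*ex-np.sin(b)*ez
    y=np.cross(ut,z); y/=np.linalg.norm(y); y*=flip
    perp=.007+hw*np.sqrt(1-(z@ut)**2)+gap
    p=O+.19*ez+rad*ur+perp*ut+tipx*ex-(.182+back)*z
    return p,Ro.from_matrix(np.c_[np.cross(y,z),y,z]).as_euler("xyz",degrees=True)
E
python3 - <<'E'
from h import *
from station import r
for b in(30,40):
 for f in(1,-1):
  for a in(60,30,0):
    for bk in(.1,0):
        p,o=pose(a,.005,beta=b,back=bk,flip=f); q=r.inverse_kinematics(p,o)
        print(b,f,a,bk,p.round(3),o.round(1),None if q is None else np.round(q,1))
for a in (180,120):
    p,o=pose(a,.005,beta=40,back=.1,side=-1,flip=1);print(a,p,o,r.inverse_kinematics(p,o))
E
```

```text
30 1 60 0.1 [0.417 0.052 0.394] [122.8  22.8  98.3] None
30 1 60 0 [0.503 0.044 0.344] [122.8  22.8  98.3] [  3.9 -33.1 117.5 -13.9  36.8 -10.5]
30 1 30 0.1 [0.42  0.082 0.379] [136.1  46.1 121.1] [ 12.7 -47.4 122.1 -21.4  48.6 -32.3]
30 1 30 0 [0.506 0.074 0.329] [136.1  46.1 121.1] [  8.5 -31.1 117.7 -21.2  36.1 -31.7]
30 1 0 0.1 [0.421 0.101 0.352] [180.   60.  174.3] [ 16.1 -46.  124.2 -26.2  46.8 -60. ]
30 1 0 0 [0.508 0.092 0.302] [180.   60.  174.3] [ 11.2 -29.1 119.1 -26.8  34.  -58.6]
30 -1 60 0.1 [0.417 0.052 0.394] [-122.8  -22.8  -81.7] None
30 -1 60 0 [0.503 0.044 0.344] [-122.8  -22.8  -81.7] None
30 -1 30 0.1 [0.42  0.082 0.379] [-136.1  -46.1  -58.9] [ 12.7 -47.4 122.1 -21.4  48.6 147.7]
30 -1 30 0 [0.506 0.074 0.329] [-136.1  -46.1  -58.9] [  8.5 -31.1 117.7 -21.2  36.1 148.3]
30 -1 0 0.1 [0.421 0.101 0.352] [180.  -60.   -5.7] [ 16.1 -46.  124.2 -26.2  46.8 120. ]
30 -1 0 0 [0.508 0.092 0.302] [180.  -60.   -5.7] [ 11.2 -29.1 119.1 -26.8  34.  121.4]
40 1 60 0.1 [0.445 0.05  0.434] [132.5  18.1 100.1] [  5.1 -39.5 109.8  -9.5  60.5 -12.1]
40 1 60 0 [0.521 0.042 0.37
[... 516 characters left out ...]
-18.1  -79.9] None
40 -1 30 0.1 [0.448 0.08  0.419] [-144.3  -37.7  -55.3] [ 10.3 -38.1 110.6 -14.2  59.5 144.8]
40 -1 30 0 [0.524 0.072 0.355] [-144.3  -37.7  -55.3] [  7.3 -25.8 109.  -13.4  48.3 144.5]
40 -1 0 0.1 [0.45  0.098 0.391] [180.  -50.   -5.7] [ 13.3 -37.4 113.  -17.3  57.2 112. ]
40 -1 0 0 [0.526 0.09  0.327] [180.  -50.   -5.7] [  9.8 -24.3 110.8 -16.6  45.8 111.9]
180 [ 0.4375377  -0.02129365  0.39092655] [-180.     50.    174.26] [ -7.86022092 -43.05810532 116.21852758   1.93932045  56.8739253
 -92.42330672]
120 [0.44239771 0.0270558  0.43396236] [-132.53650439   18.05025095 -111.60989496] [   1.06828238  -40.54417465  110.41821707   -5.99147039   60.46053509
 -148.79084761]
```

```bash
cat >> h.py <<'E'
B=np.radians(35); ZT=np.cos(B)*ex-np.sin(B)*ez
RPY=Ro.from_matrix(np.c_[np.cross(ey,ZT),ey,ZT]).as_euler("xyz",degrees=True)
def tip(a,gap=0.,rc=.065,back=0.,side=1,xl=-.006):
    """TCP pos: outer lower tip corner on upper face of spoke at angle a (left: side=1; side=-1 mirrors to right), gap off it"""
    t=np.radians(a); c=np.array([rc*np.cos(t)-(.007+gap)*np.sin(t), rc*np.sin(t)+(.007+gap)*np.cos(t)])
    yc=side*(c[0]-.0135); xt=np.cross(ey,ZT) # tool x
    dn=xt if xt[2]<0 else -xt
    return W(xl,yc,.19+c[1])-.010*dn-(.182+back)*ZT
E
python3 - <<'E'
from h import *
from station import r
print(RPY)
for a in(60,0):
  for bk in(.09,0): print(tip(a,.005,back=bk).round(3),np.round(r.inverse_kinematics(tip(a,.005,back=bk),RPY),1))
r.grab(10)
r.reach(tip(60,.005,back=.09),RPY)
s=r.sense();print(s["clock"],s["tcp_pos"]-tip(60,.005,back=.09),s["contact_force"],s["opening"])
r.servo_line(tip(60,.005,back=.035))
s=r.sense();print(s["clock"],s["tcp_pos"]-tip(60,.005,back=.035),s["contact_force"])
for n in("top","scene"): cv2.imwrite(f"pics/{n}3.png",cv2.resize(r.snapshot(n)["frame"][120:360,180:480,::-1],None,fx=2.5,fy=2.5))
E
```

```text
[180.    55.   174.26]
[0.433 0.048 0.416] [  5.3 -44.  115.3 -11.1  54.7 -77.1]
[0.507 0.041 0.365] [  3.1 -31.4 113.  -10.5  44.2 -77.3]
[0.438 0.091 0.366] [ 13.  -42.  119.3 -19.8  50.9 -66.2]
[0.511 0.083 0.315] [  9.5 -28.2 116.  -19.6  39.9 -65.8]
3.8 [0.0001026  0.00043023 0.00013537] [ 0.02569625 -0.49847633 -0.07082456] 0.00048703730630340186
4.3167 [ 0.00010955  0.00024818 -0.00020803] [ 0.93260509 -0.5814959  -0.19916549]
```

View pics/top3.png

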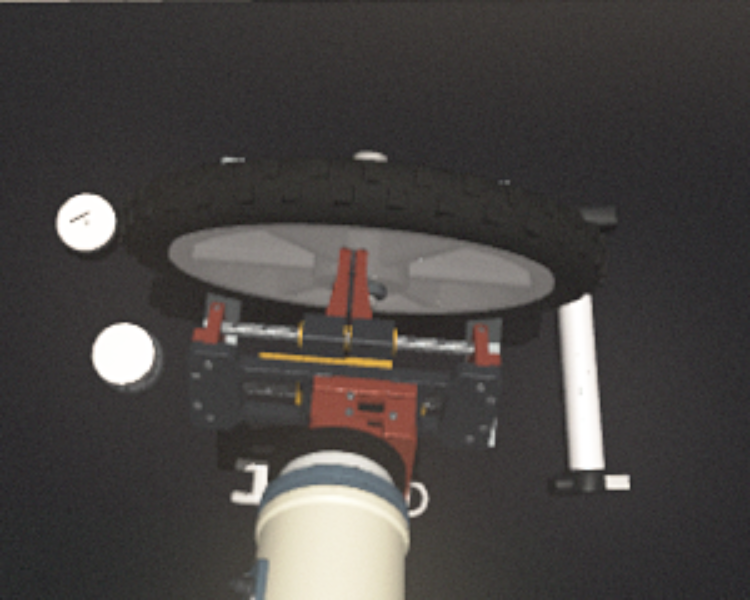

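View pics/scene3.png

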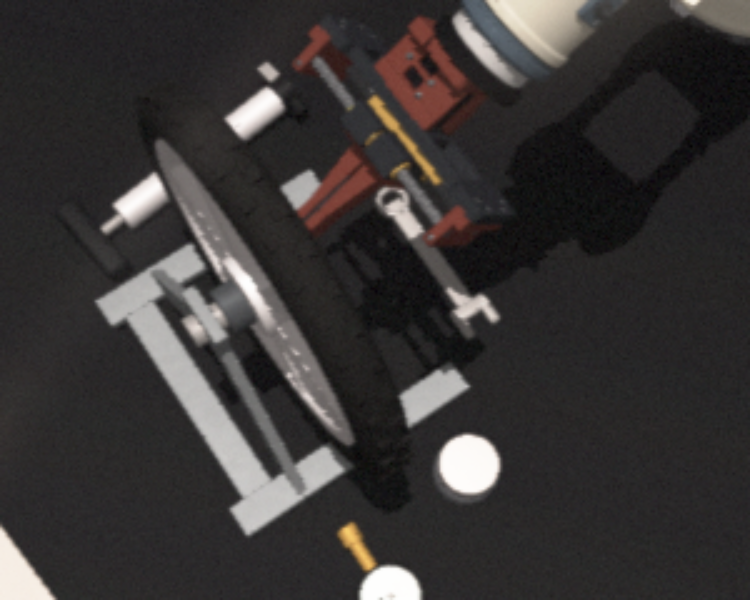

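```bash
cat >> h.py <<'E'
def push(r,a0=60,a1=0,step=12,v=.06,rc=.065,side=1,end=0.):
    fmax=0
    def S():
        s=r.sense(); f=s["contact_force"]; return s,np.linalg.norm(f)
    r.servo_line(tip(a0,.005,rc=rc,side=side),speed=.12)
    s,f=S();print("in",round(s["clock"],2),s["contact_force"].round(1))
    for a in np.linspace(a0,a1,int(abs(a0-a1)/step)+1)[1:]:
        r.servo_line(tip(a,end,rc=rc,side=side),speed=v); s,f=S();fmax=max(f,fmax)
    print("end",round(s["clock"],2),s["contact_force"].round(1),"fmax",round(fmax,1),(s["tcp_pos"]-tip(a1,end,rc=rc,side=side)).round(4))
def out(r,a,rc=.065,side=1,back=.09):
    r.servo_line(tip(a,.005,rc=rc,side=side),speed=.06)
    r.servo_line(tip(a,.005,rc=rc,side=side,back=back),speed=.2)
    print("out",round(r.sense()["clock"],2))
E
python3 - <<'E'
from h import *
from station import r
push(r); out(r,0)
s=r.snapshot("top");crop(s,"pics/t4.png",60)
E
```

```text
in 4.86 [ 0.4  0.4 -0.1]
end 6.82 [-0.1  0.4 -0.2] fmax 1.7 [-0.0001  0.     -0.0006]
out 7.67
```

View pics/t4.png

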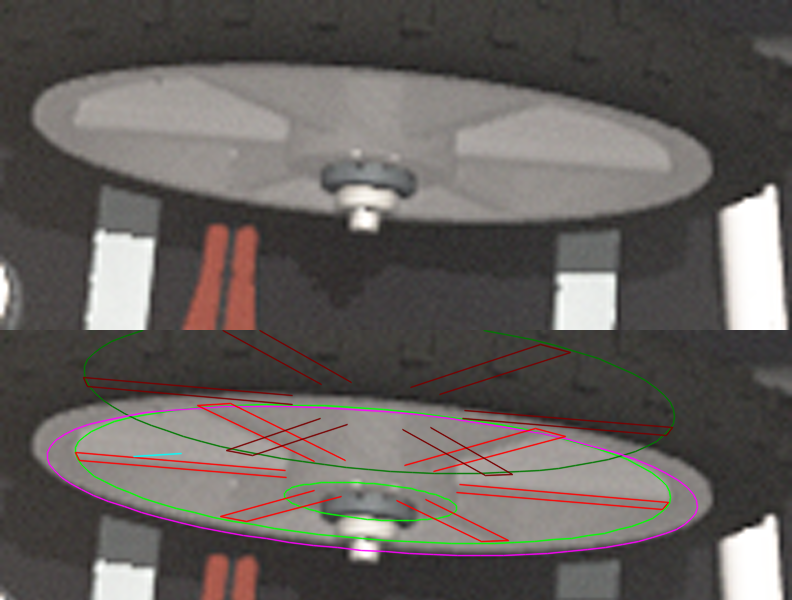

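Run:
```python
from h import *
from station import r
s=r.snapshot("top")
f=s["frame"][:,:,::-1]; o=cv2.imread("pics/top0.png")
for n,i,(x0,x1) in(("a",f,(240,330)),):
    A=cv2.resize(i[195:250,x0:x1],None,fx=6,fy=6,interpolation=cv2.INTER_CUBIC)
    Bq=cv2.resize(o[195:250,x0:x1],None,fx=6,fy=6,interpolation=cv2.INTER_CUBIC)
    A=cv2.convertScaleAbs(A,alpha=2.2,beta=-200);
    cv2.imwrite("pics/z5.png",np.vstack([A,Bq])[:600])
p=[ (proj(s,wp(x,rr,a))[0]-[240,195])*6 for a in(30,) for x,rr in((-.005,.097),(.005,.097),(0,.11))]; print(p)
```

```text
[array([222.37679311, 104.8278421 ]), array([225.79912009,  71.41892416]), array([183.38507509,  78.95804788])]
```

View pics/z5.png

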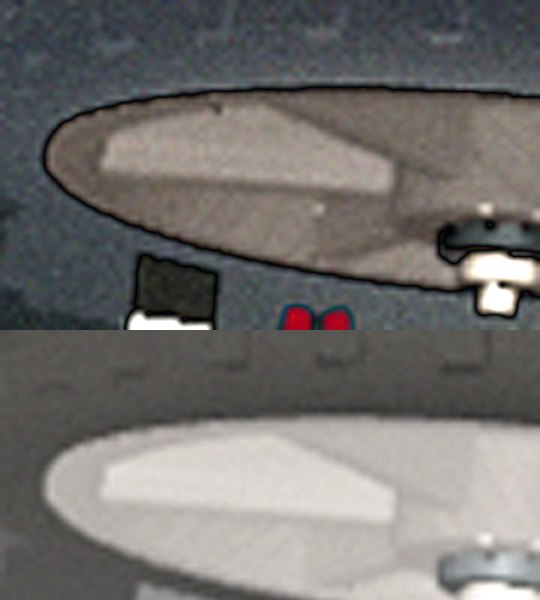

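Run:
```python
from h import *
from station import r
r.servo_line(tip(60,.005,back=.09),speed=.2)
push(r); out(r,0)
s=r.snapshot("top");crop(s,"pics/t6.png",60)
r.servo_line(tip(60,.005,back=.09),speed=.2)
push(r,60,30); out(r,30)
s=r.snapshot("top");crop(s,"pics/t7.png",30)
```

```text
in 9.15 [ 0.4 -0.1  0.5]
end 11.11 [-0.1  0.6  0.6] fmax 1.5 [-0.0001  0.     -0.0006]
out 11.96
in 13.39 [0.1 0.4 0.2]
end 14.34 [-0.1  0.2 -0.4] fmax 0.6 [-0.0001  0.0001 -0.0006]
out 15.19
```

View pics/t6.png

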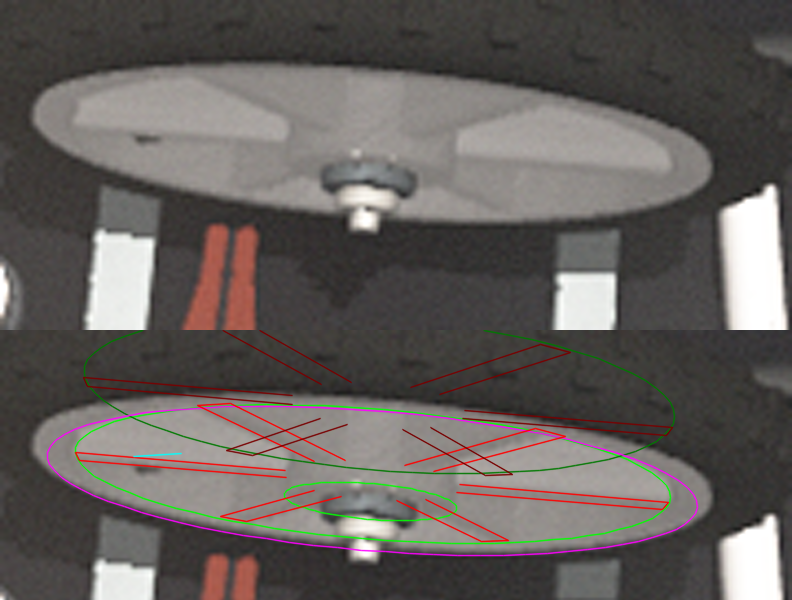

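View pics/t7.png

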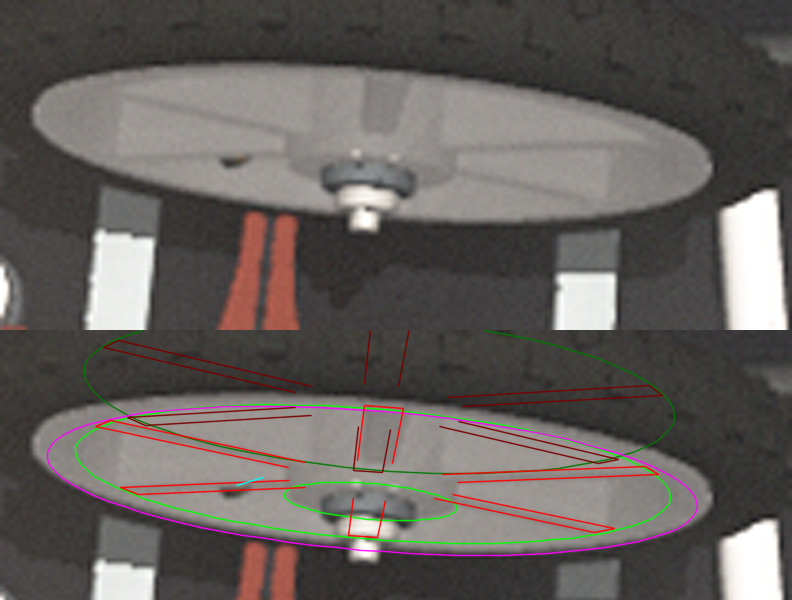

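Run:
```python
from h import *
from station import r
r.servo_line(tip(33,.005,rc=.085,back=.05),speed=.1)
push(r,33,0,step=8,v=.04,rc=.085)
out(r,0,rc=.085)
r.servo_line(tip(20,.01,rc=.085,back=.11),speed=.2)
F=[r.snapshot("top")["frame"].astype(float) for _ in range(8)]
s=r.snapshot("top"); m=np.mean(F,0); np.save("fin1.npy",m)
s["frame"]=m.astype(np.uint8);crop(s,"pics/t8.png",0); print(r.sense()["clock"])
```

```text
in 16.32 [ 0.2 -0.3  0.7]
end 18.28 [ 0.7 -0.1  2.5] fmax 2.7 [-0.     -0.     -0.0004]
out 19.13
19.975
```

View pics/t8.png

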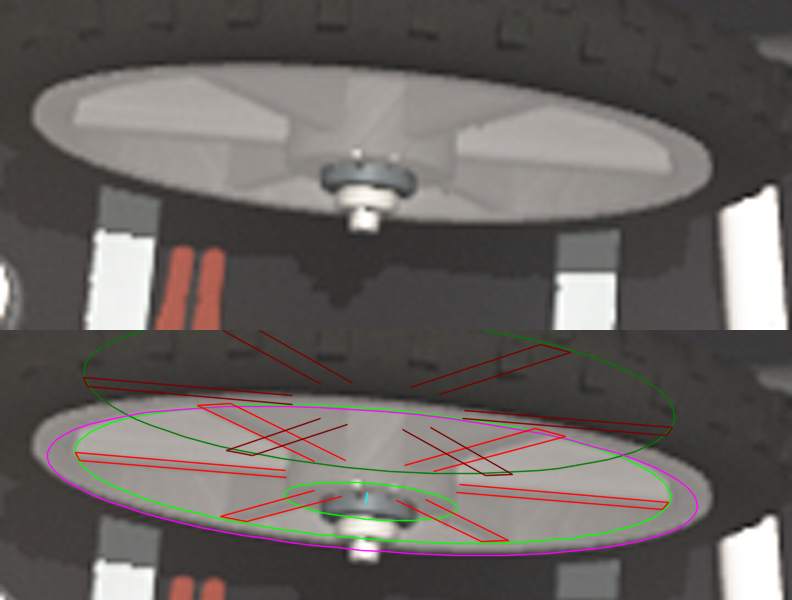

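```bash
cat > fit.py <<'E'
import h; from h import *
from scipy.optimize import least_squares
from scipy.ndimage import gaussian_filter, map_coordinates
def fit(m,s,verbose=True):
    g=gaussian_filter(m.mean(2),.7)
    gp=lambda P: map_coordinates(g,[P[:,1],P[:,0]],order=3)
    def sub(p0,n,half,sgn): # subpixel extremum of derivative along n
        t=np.arange(-half,half+.01,.1); v=gp(p0+t[:,None]*n); d=sgn*np.gradient(v,t); k=d.argmax()
        if k in(0,len(t)-1): return None,0
        w=slice(max(k-8,0),k+9); ww=np.clip(d[w],0,None); tt=(t[w]*ww).sum()/ww.sum()
        return p0+tt*n,d[k]
    # rim ellipse: from centre of image ellipse outward bright->dark
    c0=proj(s,wp(-.0205,0,0))[0]; E=[]
    for a in np.arange(0,360,3):
        p=proj(s,wp(-.0205,.138,a))[0]; q=proj(s,wp(-.0205,.138,a+1))[0]; tg=(q-p)/np.linalg.norm(q-p); n=np.array([-tg[1],tg[0]]); n*=np.sign(n@(p-c0))
        e,k=sub(p,n,4,-1)
        if e is not None and k>12: E.append(e)
    E=np.array(E)
    def P(v,x,rad,a,dz=0):
        yw=v[2];X=np.array([np.cos(yw),np.sin(yw),0]);Y=np.array([-np.sin(yw),np.cos(yw),0]);t=np.radians(np.atleast_1d(a))
        return np.array([v[0],v[1],.19+dz])+x*X+np.outer(rad*np.cos(t),Y)+np.outer(rad*np.sin(t),[0,0,1])
    an=np.arange(0,360,1.)
    def res(v):
        q=proj(s,P(v,-.0205,v[3],an)); 
        # signed dist to polygon
        d=[cv2.pointPolygonTest(q.astype(np.float32).reshape(-1,1,2),(float(e[0]),float(e[1])),True) for e in E]; return np.array(d)
    R=least_squares(res,[h.O[0],h.O[1],h.yaw,.138],x_scale=[.01,.01,.01,.01],diff_step=1e-3,loss="soft_l1",f_scale=.2); v=R.x
    if verbose: print("rim fit n",len(E),"O",v[:2].round(4),"yaw",np.degrees(v[2]).round(2),"R",v[3].round(4),"rms",np.sqrt((res(v)**2).mean()).round(2))
    # spoke upper near edges
    def edge(th,side,off=0):
        t=np.radians(th);rr=np.linspace(.06,.108,25)*side
        yw=v[2];X=np.array([np.cos(yw),np.sin(yw),0]);Y=np.array([-np.sin(yw),np.cos(yw),0])
        yy=rr*np.cos(t)-.007*np.sin(t); zz=rr*np.sin(t)+.007*np.cos(t)+off
        return proj(s,np.array([v[0],v[1],.19])-.016*X+np.outer(yy,Y)+np.outer(zz,[0,0,1]))
    pts={}
    for sd in(1,-1):
        L=[]
        for p in edge(0,sd):
            e,k=sub(p,np.array([0,1.]),3,-1)
            if e is not None: L.append(e)
        pts[sd]=np.array(L)
    def r2(w):
        o=[]
        for sd in(1,-1):
            q=edge(w[0],sd,w[1]); i=np.argsort(q[:,0]); o.append(pts[sd][:,1]-np.interp(pts[sd][:,0],q[i,0],q[i,1]))
        return np.concatenate(o)
    S=least_squares(r2,[0,0],x_scale=[1,.001],loss="soft_l1",f_scale=.2)
    print("theta deg",S.x[0].round(2),"off mm",(S.x[1]*1e3).round(2),"rms px",np.sqrt((r2(S.x)**2).mean()).round(2))
    return S.x[0]
if __name__=="__main__":
    c=np.load("cal.npz"); s={k[:-1]:c[k] for k in c.files if k.endswith("t")}; s={k:s[k] for k in("fx","fy","cx","cy","R")}|{"t":c["tt"]}
    s["fx"]=float(s["fx"])
    fit(np.load("fin1.npy"),s); fit(cv2.imread("pics/top0.png").astype(float),s)
E
python3 fit.py
```

```text
rim fit n 120 O [0.6573 0.017 ] yaw -5.85 R 0.1403 rms 0.56
theta deg -1.46 off mm -13.06 rms px 0.09
rim fit n 120 O [0.6574 0.017 ] yaw -5.85 R 0.1403 rms 0.55
theta deg -0.69 off mm -13.54 rms px 0.11
```

Run:
```python
from h import *
from station import r
rc=.085
for sd in(-1,):
  for bk in(.1,0):print(np.round(r.inverse_kinematics(tip(0,.005,rc=rc,side=sd,back=bk),RPY),1))
r.servo_line(tip(0,.008,rc=rc,side=-1,back=.1),speed=.15)
r.servo_line(tip(0,.008,rc=rc,side=-1),speed=.12)
zL=tip(0,0,rc=rc)[2]-.0004
r.wait(.3)
f0=np.mean([r.sense()["contact_force"] for _ in range(3)],0)
for g in np.arange(6,-4,-.5):
    p=tip(0,g*1e-3,rc=rc,side=-1); r.servo_line(p,speed=.03); r.wait(.1)
    s=r.sense();df=s["contact_force"][2]-f0[2];print(g,round((s["tcp_pos"][2]-zL)*1e3,2),round(df,2),round(s["clock"],1))
    if df>1.6: break
```

```text
Traceback (most recent call last):
TypeError: unsupported operand type(s) for *: 'NoneType' and 'float'
```

Run:
```python
from h import *
from station import r
rc=.085
for bk in(.09,.075,.06,.05,0):
    q=r.inverse_kinematics(tip(0,.008,rc=rc,side=-1,back=bk),RPY); print(bk,None if q is None else np.round(q,1))
q=r.inverse_kinematics(tip(0,.008,rc=rc,side=-1,back=.06)+[0,0,.04],RPY);print(q)
```

```text
0.09 [-10.3 -47.9 122.1   4.8  50.9 -95.6]
0.075 [-10.1 -45.5 121.8   4.7  48.9 -95.6]
0.06 [ -9.9 -43.  121.3   4.7  46.9 -95.6]
0.05 [ -9.8 -41.4 121.    4.7  45.6 -95.6]
0 [ -9.4 -32.9 118.8   4.7  39.3 -95.7]
[ -9.93370611 -42.51340662 116.98759384   4.44085852  50.68249319
 -95.22547692]
```

Run:
```python
from h import *
from station import r
rc=.085
r.servo_line(tip(0,.008,rc=rc,side=-1,back=.075),speed=.15)
r.servo_line(tip(0,.008,rc=rc,side=-1),speed=.12)
zL=tip(0,0,rc=rc)[2]-.0004
r.wait(.3)
f0=np.mean([r.sense()["contact_force"] for _ in range(3)],0)
for g in np.arange(5,-4,-.5):
    p=tip(0,g*1e-3,rc=rc,side=-1); r.servo_line(p,speed=.03); r.wait(.1)
    s=r.sense();df=s["contact_force"][2]-f0[2];print(g,round((s["tcp_pos"][2]-zL)*1e3,2),round(df,2),round(s["clock"],1))
    if df>1.6: break
```

```text
5.0 5.27 0.08 22.5
4.5 4.92 -0.42 22.9
4.0 4.39 0.1 23.2
3.5 3.87 -0.12 23.6
3.0 3.4 0.56 23.9
2.5 3.05 0.5 24.3
2.0 2.77 2.11 24.6
```

Run:
```python
from h import *
from station import r
rc=.085
zL=tip(0,0,rc=rc)[2]-.0004
for g in np.arange(1.5,-2,-.25):
    r.servo_line(tip(0,g*1e-3,rc=rc,side=-1),speed=.03); r.wait(.15)
    s=r.sense();d=(s["tcp_pos"][2]-zL)*1e3;print(g,round(d,2),s["contact_force"].round(2),round(s["clock"],1))
    if d<1.32: break
r.servo_line(tip(0,.006,rc=rc,side=-1),speed=.05)
r.servo_line(tip(0,.006,rc=rc,side=-1,back=.085),speed=.15)
F=[r.snapshot("top") for _ in range(8)]; m=np.mean([f["frame"] for f in F],0)
np.save("fin2.npy",m)
from fit import fit
fit(m,F[0]); f=F[0]; f["frame"]=m.astype(np.uint8); crop(f,"pics/t9.png",0); print(r.sense()["clock"])
```

```text
1.5 2.47 [-1.52  0.07  4.12] 25.0
1.25 1.8 [-0.87 -0.46  4.02] 25.4
1.0 1.45 [-0.21 -0.86  3.93] 25.8
0.75 1.17 [ 0.65 -1.94  4.73] 26.2
rim fit n 120 O [0.6573 0.017 ] yaw -5.85 R 0.1403 rms 0.55
theta deg -0.35 off mm -12.98 rms px 0.08
27.5833
```

View pics/t9.png

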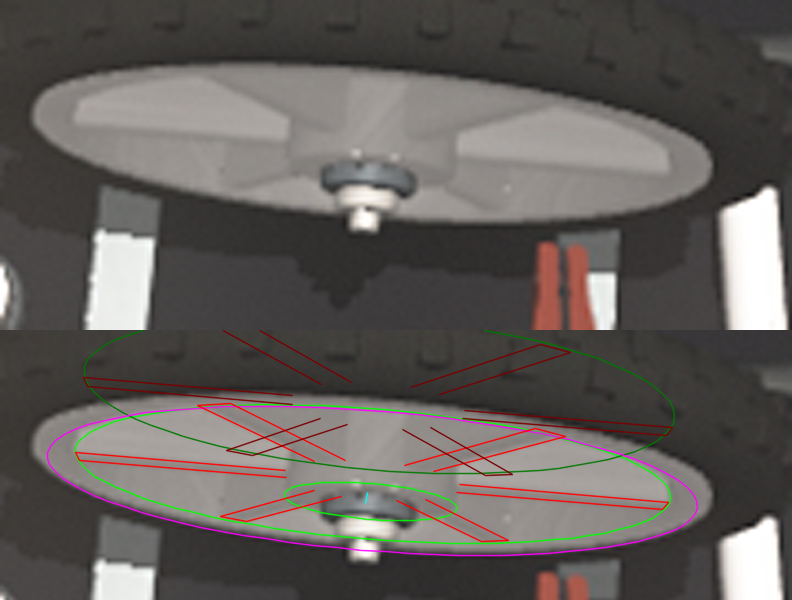

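Run:
```python
from h import *
from station import r
p=r.sense()["tcp_pos"]; r.servo_line(p+np.array([0,0,.1]),speed=.2)
r.reach([.40,-.25,.50],[180,0,174])
s=r.snapshot("top");a=cv2.imread("pics/top0.png");b=s["frame"][:,:,::-1]
cv2.imwrite("pics/cmp.png",np.vstack([a[160:340,150:480],b[160:340,150:480]]).repeat(1,0))
q=r.snapshot("scene");crop(q,"pics/s9.png",0)
st=r.sense();print(st["clock"],st["contact_force"])
```

```text
29.3583 [-0.82213701 -0.32552752  0.5049775 ]
```

View pics/cmp.png

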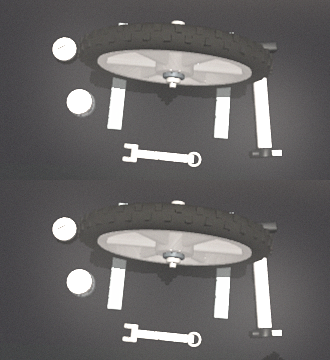

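View pics/s9.png

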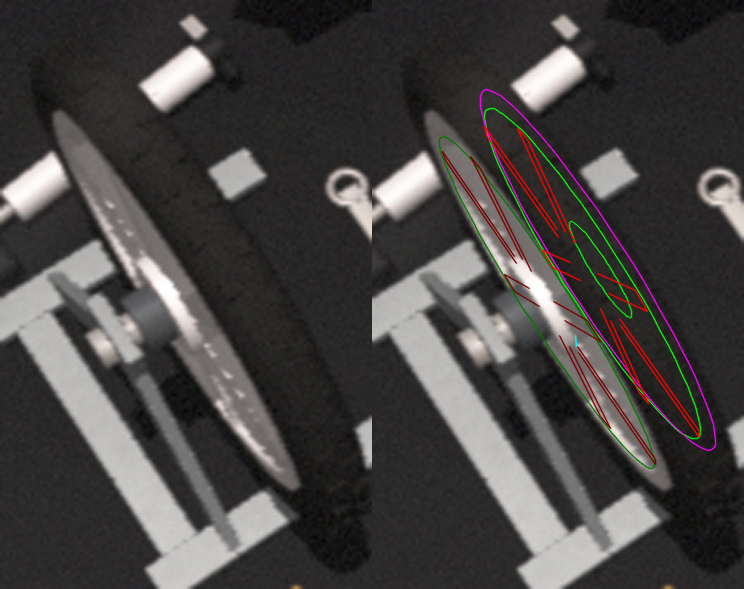

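The before and after top views match: stand, jar, gauge, spanner and pump are all in the same places. The spokes are level and the hand is clear, so I'm handing in.

```bash
python3 -c "
from station import r
print(r.hand_in())"
```

```text
the job is handed in; nothing more can be done
None
```

I turned the wheel to put the valve at the very bottom, took the hand away and handed the job in at about 29 s. I used closed fingertips on the left spokes only, in three strokes of about 60°. The last stroke went about 1.2° too far, so I eased it back with a light push on a right spoke. No force reading I took went above about 5 N.

**Angle:** Comparing fingertip heights on the left and right spokes puts the wheel within a few tenths of a degree of 0. The camera fit gives −0.35°, with an uncertainty of about 0.5°. The two agree within that.

**Valve:** It was visible at the lower left at the 60° and 30° stages. In its final place the nut and hub hide it in the top camera and I could not make it out in the scene camera. That it is at the bottom therefore follows from those views and the spoke angle; I did not see it there directly.

**Surroundings:** Before and after top views show the stand, gauge, spanner, jar and pump where they were. In the last state the robot was touching nothing.

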